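# Index a carving blank to the third click and hold it

### The job

Lay the pale limewood blank with the carved rosette flat on the narrow raised rest of the green indexing fixture, rosette up, centred and lengthwise along the rest, setting it down rather than dropping it. Then turn the fixture's black bar knob clockwise, counting the clicks, to the third click and no further; the knob springs back if let go, so finish with the gripper still holding it at the third stop and the blank still lying on the rest. Leave the dark blank and the other things on the bench where they are.

Things in the scene. Friction and masses are not known exactly. Their poses are not given: they have to be found in the camera images.
- rosette_blank: loose pale limewood block, 130 x 44 x 30 mm, about 0.11 kg, starting flat on the bench with a carved rosette on its upper face. Origin: centre of its underside; x along its 130 mm length, y across its 44 mm width, z up out of the carved face. Either end may point either way on the rest.
- walnut_blank: loose dark walnut block of the same 130 x 44 x 30 mm size, uncarved; not wanted, leave it. Same origin and axes as the pale one.
- fixture: fixed green indexing fixture, housing 110 (x) x 280 (y) x 45 mm high; origin at the centre of its underside, z up. The knob's axis stands at its y = -90 mm, the rest's at y = +90 mm; a belt inside turns the rest by the same angle and in the same sense as the knob. A steel plunger block stands 16 mm above the housing at +x of the brass plate.
- rest_top (a point): centre of the top of the narrow raised rest, 100 mm above the bench: a flat rubber-faced bar 100 mm long (x) x 22 mm wide (y) x 10 mm thick on a column 28 mm across, without lips; z up. It turns with the knob. A centred blank overhangs it by 11 mm on each long side and 15 mm at each end.
- knob_grip (a point): on the knob's upright axis at grip height, 93 mm above the bench. The knob is a black upright bar 46 mm long (x) x 14 mm wide (y), 66 to 112 mm above the bench, on a scalloped brass plate 78 mm across with its top 57 mm above the bench. z up; axes turn with the knob. Pinch it from above across the 14 mm width.
- index_knob (a joint): angle of the black knob, rad: 0 at home (its start, at an end stop), growing clockwise seen from above. A sprung roller on the scalloped plate clicks into stops at 0.419, 0.838, 1.257 (third) and 1.676; crests halfway between. A return spring (0.04 N m at home, 0.08 at the third stop) beats the clicks and brings it home if let go; a crest takes about 0.13 N m in all. Grip it with 25 N or more.
- gouge1: bystander: loose carver's gouge with a beech handle, about 210 mm long and 24 mm thick, lying on the bench; origin where handle meets blade, x towards the blade's tip
- gouge2: bystander: loose carver's gouge with a dark oak handle, about 210 mm long and 24 mm thick, lying on the bench; origin where handle meets blade, x towards the blade's tip
- gouge3: bystander: loose carver's gouge with a beech handle, about 210 mm long and 24 mm thick, lying on the bench; origin where handle meets blade, x towards the blade's tip
- mallet: bystander: round wooden mallet standing on its head, 88 mm across, 180 mm tall; origin under its head
- oilstone: bystander: grey sharpening stone 60 x 160 x 22 mm lying flat, long along its y; origin under its centre
- wax_jar: bystander: amber jar with a brass cap, 64 mm across, 60 mm tall; origin under its centre
Things that resemble listed ones, but are neither listed nor needed, are in the scene too. There is more than one size of the rosette_blank; the job needs the middle-sized.

How it is judged:
By the outcome, as a careful person would: the job done as asked, in the order asked, and still so for the second after the job is handed in, while the arm keeps its last pose, push and grip.
It also fails if it takes over 58 s, if anything falls off the work surface, if the arm or the gripper's body presses on something with over 40 N, if the wrist force passes 120 N, or if a joint passes its speed limit or range.

### The arm

A 7-joint arm with a two-finger parallel gripper is mounted at the origin on the work surface. World frame = base frame: x ahead of the robot, y to its left, z up, the work surface at z = 0. Lengths are in m, angles in rad, forces in N, time in s.
With the tool pointing down it reaches from about 0.4 to 0.85 m from the base axis. Payload 6.9 kg.
Tool frame: the origin (TCP) lies midway between the tips of the shut fingers; the grasp point (between the pads) lies behind it (ctrl.pinch_z is the z of the grasp point in the tool frame, in m); z points along the fingers, y is the direction in which the jaws open and shut (so a half turn about z gives the same grasp; the last joint's range is limited). The gripper opens to 85 mm and grips with 20 to 120 N. Pads are 22 mm wide; open, the fingers measure 114 mm over their backs; the gripper's body (76 mm by 85 mm) begins 54 mm behind the grasp point. The pads swing forward as they close: fully open they stand 13 mm farther back than shut.
Start: joints at [-1.139, 0.507, -0.238, 1.5, 0.126, 1.149, -0.155], TCP at [0.201, 0.592, 0.196] pointing down, gripper open.
Joint ranges: [-3.08, 3.08], [-0.24, 2.05], [-1.43, 1.35], [0, 2.5], [-1.52, 4.66], [0.17, 1.96], [-2.89, 2.89]. Speed limits (rad/s): [2.39, 2.39, 3.14, 3.14, 3.14, 3.14, 3.14].

### API

Orientations are given as a unit quaternion [w, x, y, z].
In Python, from station import ctrl, get_state, vision, ticket, models gives the robot as it stands. Calls block until the motion is done:
- ctrl.movep(position, orientation): joint-space move of the TCP to a pose.
- ctrl.movel(position, frame=None, max_speed=0.15): straight line of the TCP; frame=None keeps the orientation; max_speed is the mean speed in m/s.
- ctrl.set_joints(angles): joint-space move.
- ctrl.ungrasp() and ctrl.close_gripper(force=None): open the fingers fully, or close them until they stop; force is the grip in N (None keeps the last).
- ctrl.pause(seconds).
- ctrl.ik(position, orientation): joint angles nearest the present ones, or None.
- get_state(): the state.
- vision.grab_frame(name): name is "scene" or "top"; returns (picture, depth): 480x640x3 uint8, blue, green, red; 480x640 float32, m along the optical axis (not along the pixel's ray), 0 where there is no reading.
- vision.camera_info(name): a dict with "mtx" (3x3 intrinsics, pixels), "dist_coeffs" ([k1, k2, p1, p2, k3] as OpenCV has them; the pictures are not rectified), "R" (3x3) and "t" (3): a world point X has camera coordinates R X + t. Camera axes: x right, y down, z forward; pixel columns grow to the right and rows downward; lengths in m; the calibration is good to about 2 mm. A picture is of the moment at which its call begins. camera_info takes no time and is no camera call.
A pose or a line that the arm cannot do raises ctrl.Unreachable and nothing moves.
- ticket.close_job(): hands the job in, once; it reports no verdict.
Trained networks look in the newest picture that a camera, given by its name, has taken for a name from the list of things; names that differ only in an ending like _2 or _b are one class to them, and where a whole thing is asked for, a point or a joint stands for the part that bears it (a point fixed in the world has none). Each returns a list of dicts, best first, with "p" (0 to 1); they miss things now and then, are a little off and sometimes report something else, mostly with a low value. They report only what shows in the picture. A call takes as long as a camera call. They do not tell look-alikes from the thing itself.
- models.recognise(camera, target): "point" ([column, row] in pixels, amid what is visible of it).
- models.masks_of(camera, target): "mask" (480x640 bool, what is visible of it) and "point" ([column, row] in pixels, amid what is visible of it).
The state is a dict: "time": time; "qpos": joint angles; "qd": joint speeds; "tau": joint torques, N m; "tcp_pos": TCP position; "eef_rot": TCP orientation; "contact_force": force on the tool from outside, world axes, zero at the start; "wrist_torque": the same for the moment, N m; "width": finger opening in m.
Only numpy, scipy, OpenCV 4.12 (cv2) and the standard library are available. Lean on these libraries where they do the work, as an engineer would, in place of code of your own. Each camera call takes 0.05 s, during which the arm holds its last target. There are 200 camera calls.

## Working session

There is one attempt and no reset: what is moved stays moved. The work goes in short steps, each a Python script; the robot and the scene stay as the last script left them, time stands still between calls to the robot, and variables do not carry over. Pictures are saved under pics/ and viewed, about 8 in all and at most 12, crops included, and the job is handed in when it is done.

```bash
mkdir -p pics; ls; python3 - <<'E'
from station import ctrl,get_state,vision,models
import cv2,numpy as np
print(ctrl.pinch_z,get_state()['time'])
for n in("scene","top"):
    im,d=vision.grab_frame(n); cv2.imwrite(f'pics/{n}0.png',im); np.save(f'{n}0.npy',d)
    c=vision.camera_info(n); print(n,c['mtx'].tolist(),c['dist_coeffs'],(-c['R'].T@c['t']).round(3),c['R'].round(2).tolist())
    for t in("rosette_blank","fixture","knob_grip","rest_top"):
        print(t,[(np.round(r['point']).tolist(),round(r['p'],2)) for r in models.recognise(n,t)])
print(get_state()['time'])
E
```

```text
pics
-0.0187 0.0
scene [[524.5391684995624, 0.0, 324.4437138224464], [0.0, 524.5391684995624, 241.09312390839628], [0.0, 0.0, 1.0]] [-0.12540258  0.          0.          0.          0.        ] [ 1.226 -0.206  1.315] [[0.33, 0.94, -0.01], [0.81, -0.29, -0.51], [-0.48, 0.16, -0.86]]
rosette_blank [([425.0, 212.0], 0.82), ([382.0, 160.0], 0.82), ([461.0, 187.0], 0.68)]
fixture [([265.0, 286.0], 0.63)]
knob_grip [([230.0, 277.0], 0.65)]
rest_top [([294.0, 273.0], 0.64)]
top [[532.3381885253368, 0.0, 321.03571178605597], [0.0, 532.3381885253368, 240.47055538477247], [0.0, 0.0, 1.0]] [-0.10526507  0.          0.          0.          0.        ] [0.436 0.023 1.318] [[0.02, -1.0, 0.01], [-1.0, -0.02, -0.06], [0.06, -0.01, -1.0]]
rosette_blank [([201.0, 336.0], 0.66), ([185.0, 239.0], 0.64), ([134.0, 265.0], 0.58)]
fixture [([398.0, 219.0], 0.88)]
knob_grip [([432.0, 234.0], 0.85)]
rest_top [([364.0, 204.0], 0.95)]
0.5
```

View pics/top0.png

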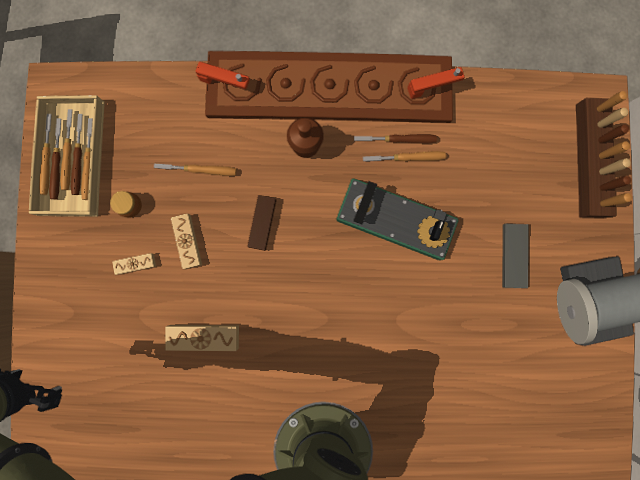

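View pics/scene0.png

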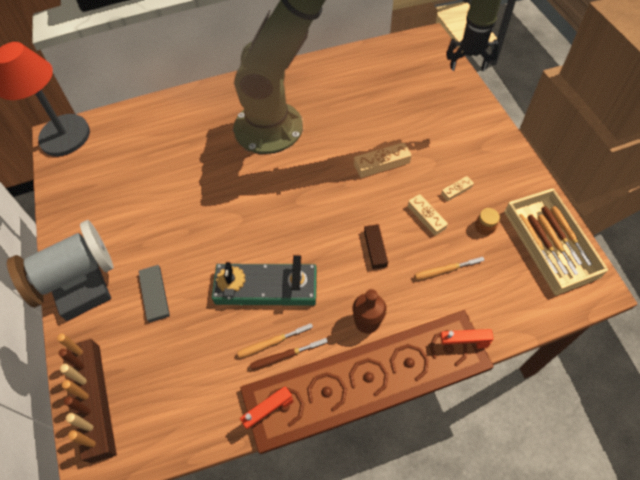

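The picture shows three carved pale candidates in the top view: large at (201,337), about 175 mm long; middle at (185,240), about 130 mm; small at (134,264), about 105 mm. By size I choose (185,240). The fixture is at (398,219), with the rest at (366,203) and the knob at (437,231). The dark walnut blank is at (263,222). Next I measure these in metric units and take a close crop.

```bash
cat > h.py <<'E'
import cv2,numpy as np
from station import ctrl,get_state,vision,models,ticket
def cloud(n,d):
    c=vision.camera_info(n); v,u=np.mgrid[0:480,0:640]
    p=cv2.undistortPoints(np.stack([u,v],-1).reshape(-1,1,2).astype(np.float64),c['mtx'],c['dist_coeffs']).reshape(480,640,2)
    X=np.dstack([p,np.ones((480,640))])*d[...,None]
    return (X-c['t'])@c['R']
def rect(P):
    r=cv2.minAreaRect((P[:,:2]*1000).astype(np.float32)); (cx,cy),(w,h),a=r
    if w<h: w,h,a=h,w,a+90
    return np.round([cx,cy,w,h,(a+90)%180-90],1)   # mm, deg of long axis
def proj(n,X):
    c=vision.camera_info(n); return cv2.projectPoints(np.atleast_2d(X).astype(float),cv2.Rodrigues(c['R'])[0],c['t'],c['mtx'],c['dist_coeffs'])[0].reshape(-1,2)
def quat(yaw): # tool down, tool y (jaws) at angle: R=Rz(yaw)*Rx(pi); jaw dir = (sin,-cos)
    return [0,np.cos(yaw/2),np.sin(yaw/2),0] 
E
python3 - <<'E'
from h import *
for n in("top","scene"):
    d=np.load(f'{n}0.npy'); W=cloud(n,d); z=W[...,2]
    if n=="top":cen=[(201,337),(185,240),(134,264),(263,222)]
    else: cen=[(382,160),(427,214),(458,188),(376,246)]
    v,u=np.mgrid[0:480,0:640]
    for c in cen:
        m=(np.hypot(u-c[0],v-c[1])<48)&(z>.015)&(z<.06)&(d>0)
        k,l=cv2.connectedComponents(m.astype(np.uint8)); i=l[c[1],c[0]]
        m=(l==i)
        P=W[m]; zt=np.percentile(P[:,2],80); P=P[P[:,2]>zt-.006]
        print(n,c,rect(P),'z',zt.round(4),len(P))
    f=proj(n,[[.48,-.15,.05]])[0] 
    c=(398,219) if n=="top" else (265,284)
    near=(np.hypot(u-c[0],v-c[1])<80)&(d>0)
    for a,b in((.038,.05),(.052,.064),(.092,.106),(.1065,.12)):
        m=(near&(z>a)&(z<b)).astype(np.uint8); k,l,s,ce=cv2.connectedComponentsWithStats(m)
        for i in range(1,k):
            if s[i,4]>25: P=W[l==i]; print(n,a,ce[i].round(),rect(P),'z',np.median(P[:,2]).round(4),s[i,4])
im=cv2.imread('pics/top0.png')
a=cv2.resize(im[195:285,100:220],(800,600),interpolation=cv2.INTER_CUBIC)
cv2.imwrite('pics/crop1.png',a)
b=cv2.resize(im[165:270,325:465],(800,600),interpolation=cv2.INTER_CUBIC)
cv2.imwrite('pics/crop2.png',b)
E
```

```text
top (201, 337) [277.6 298.2 172.8  58.6 -88.6] z 0.0422 1580
top (185, 240) [511.2 344.8 130.   43.5  15.4] z 0.0316 868
top (134, 264) [452.2 476.  101.   34.4 -77.1] z 0.0245 508
top (263, 222) [559.8 158.8 129.9  44.7 -10.8] z 0.0314 874
top 0.038 [394. 218.] [ 573.1 -171.2  281.8  110.7   70.1] z 0.0448 3678
top 0.052 [357. 202.] [610.3 -71.   42.8  14.  -16.9] z 0.0581 72
top 0.052 [370. 208.] [ 596.6 -103.5   42.8   12.6  -21.6] z 0.0578 56
top 0.052 [433. 230.] [ 546.1 -260.5   87.4   77.   -53.6] z 0.0567 601
top 0.092 [365. 202.] [604.9 -85.9 100.5  23.8 -18.7] z 0.0991 398
top 0.1065 [439. 229.] [ 542.8 -255.8   45.7   14.6  -20.3] z 0.111 121
scene (382, 160) [278.6 296.4 174.2  64.4 -88.7] z 0.0449 732
scene (427, 214) [513.2 345.3 131.3  45.8  15.3] z 0.0343 498
scene (458, 188) [454.1 474.6 103.   36.7 -74.9] z 0.0281 258
scene (376, 246) [562.1 160.1 132.9  45.2 -10. ] z 0.0334 583
scene 0.038 [269. 283.] [ 575.  -170.5  279.6  112.5   69.9] z 0.0464 2273
scene 0.052 [231. 281.] [ 552.6 -253.8   89.4   78.1   -7.5] z 0.0587 438
scene 0.052 [290. 281.] [ 597.5 -104.6   38.8    8.8  -17.4] z 0.0574 37
scene 0.052 [303. 281.] [611.9 -69.7  51.   15.1 -27.9] z 0.0598 64
scene 0.092 [296. 273.] [605.4 -85.2 101.8  24.2 -20.2] z 0.1007 293
scene 0.092 [228. 275.] [ 548.8 -251.8   40.8   10.9  -37.3] z 0.0995 27
scene 0.1065 [227. 269.] [ 543.4 -255.8   44.2   14.5  -21.5] z 0.1136 90
```

View pics/crop1.png

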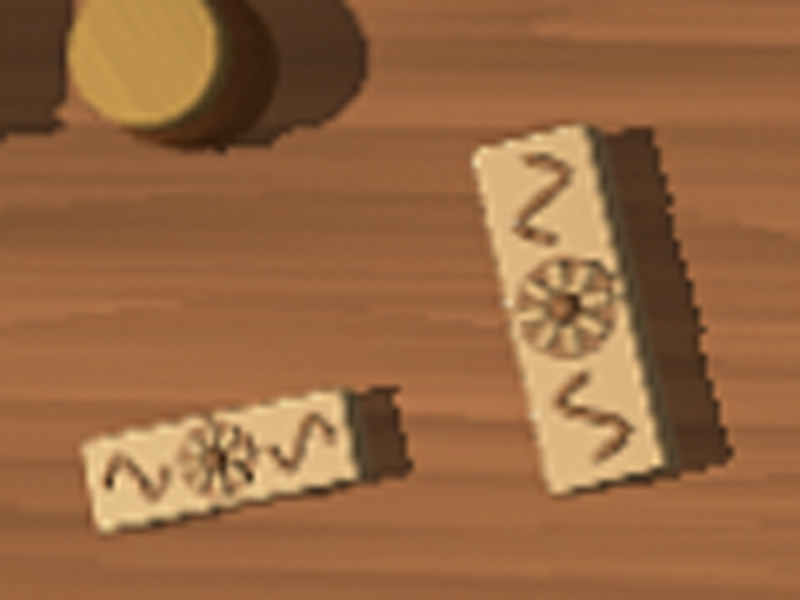

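View pics/crop2.png

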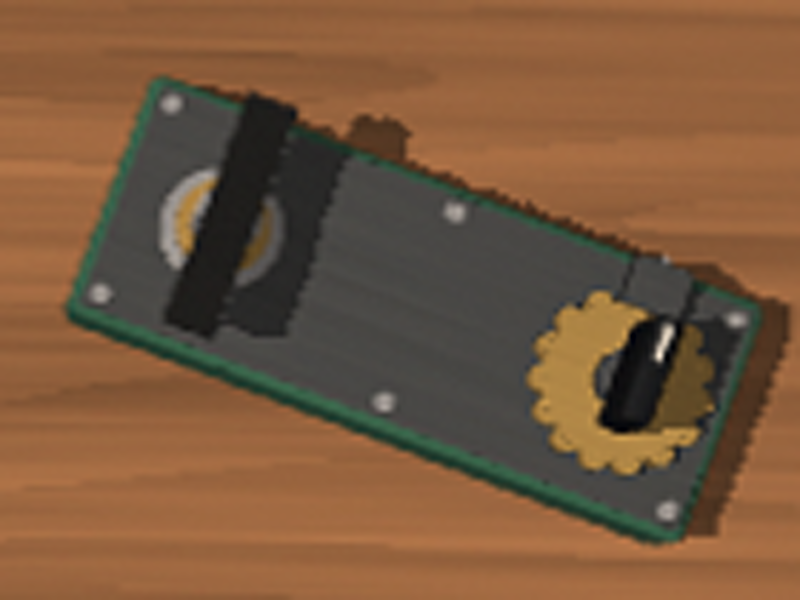

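Crop 1 confirms the middle blank: its rosette is at top (185,241), and it measures 130 x 44 mm with its top at about 31 mm. Crop 2 shows the rest bar and black knob both lying along fixture x, with yaw about -20°. The fixture model agrees with the measurements: the predicted rest is (605,-86) and the predicted knob is (543,-256).

```bash
python3 - <<'E'
from h import *
q=quat(np.radians(195.35)); b=np.array([.512,.345])
ctrl.movep([*b,.13],q); print(get_state()['time'])
ctrl.movel([*b,.004],max_speed=.12); print(get_state()['time'],get_state()['contact_force'].round(1) if hasattr(get_state()['contact_force'],'round') else get_state()['contact_force'])
ctrl.close_gripper(40); s=get_state(); print(s['time'],s['width'],s['tcp_pos'])
ctrl.movel([*b,.15],max_speed=.15); s=get_state(); print(s['time'],s['width'],s['contact_force'],s['tcp_pos'])
im,d=vision.grab_frame('scene'); np.save('s1.npy',d); cv2.imwrite('pics/s1.png',im)
u,v=proj('scene',[.512,.345,.14])[0].astype(int)
cv2.imwrite('pics/s1c.png',cv2.resize(im[max(0,v-75):v+75,u-100:u+100],(800,600),interpolation=cv2.INTER_CUBIC))
E
```

```text
1.9917
3.1917 [-0.2  0.7 -0.6]
3.9583 1.5216770055364641e-05 [0.51197691 0.3450179  0.00399516]
5.0833 3.398129562264593e-05 [ 0.18296413  0.30384315 -0.77530397] [0.5115377  0.34453554 0.14910194]
```

View pics/s1c.png

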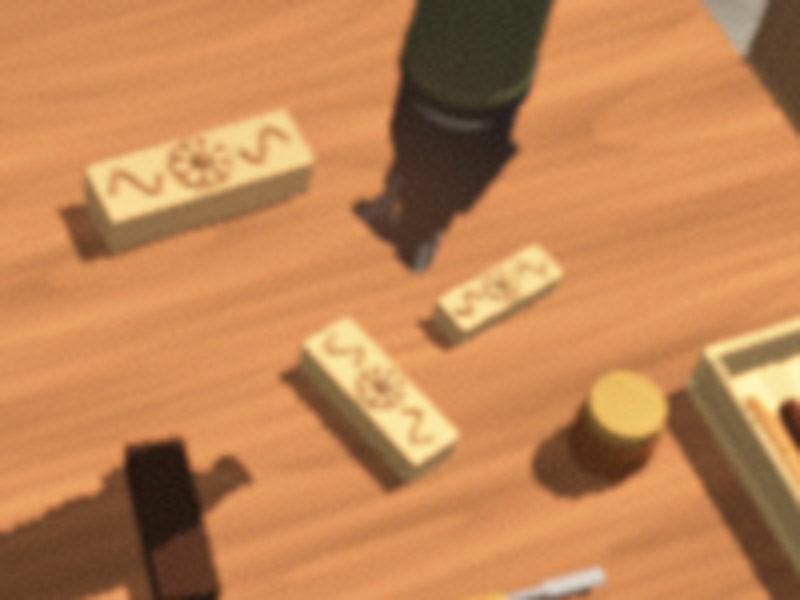

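The fingers shut on nothing and the blank is still lying on the bench. The gripper, near crop (415,265), looks offset from where the state says it is. I'll check its real location with depth.

```bash
python3 - <<'E'
from h import *
s=get_state(); print(s['tcp_pos'],s['width'],np.round(s['qpos'],3),np.round(s['eef_rot'],3))
for n in("scene","top"):
    im,d=vision.grab_frame(n); W=cloud(n,d); np.save(f'{n}1.npy',d); cv2.imwrite(f'pics/{n}1.png',im)
    u,v=proj(n,s['tcp_pos'])[0]; print(n,'tcp px',u,v)
    z=W[...,2]; near=(np.hypot(W[...,0]-s['tcp_pos'][0],W[...,1]-s['tcp_pos'][1])<.15)&(d>0)
    m=near&(z>.09)&(z<.3)
    for a in np.arange(.10,.3,.02):
        P=W[near&(z>a)&(z<a+.02)]
        if len(P)>5: print(round(a,2),len(P),P[:,:2].min(0).round(3),P[:,:2].max(0).round(3))
    c=(185,240) if n=="top" else (427,214)
    vv,uu=np.mgrid[0:480,0:640]; m=(np.hypot(uu-c[0],vv-c[1])<35)&(z>.015)&(z<.06)&(d>0)
    print('blank',rect(W[m&(z>.024)]))
im=cv2.imread('pics/top1.png');u,v=proj('top',s['tcp_pos'])[0].astype(int)
cv2.imwrite('pics/top1c.png',cv2.resize(im[v-75:v+75,max(u-100,0):u+100],(800,600),interpolation=cv2.INTER_CUBIC))
E
```

```text
[0.51146436 0.34454099 0.14889238] -8.718616185385154e-05 [-0.426  0.542 -0.335  1.589  0.197  1.046  1.022] [-0.001 -0.134  0.991 -0.   ]
scene tcp px 433.60451723458175 188.38446566040105
0.18 19 [0.509 0.33 ] [0.522 0.361]
0.2 38 [0.509 0.328] [0.526 0.36 ]
0.22 56 [0.503 0.319] [0.534 0.383]
0.24 95 [0.504 0.3  ] [0.536 0.393]
0.26 136 [0.503 0.282] [0.54  0.406]
0.28 134 [0.507 0.282] [0.538 0.4  ]
blank [500.5 390.9 142.1 132.2 -75.8]
top tcp px 171.71844124057688 237.1665797849734
0.18 9 [0.5   0.334] [0.507 0.346]
0.2 6 [0.502 0.329] [0.51  0.342]
0.22 18 [0.504 0.31 ] [0.514 0.328]
0.24 38 [0.501 0.294] [0.533 0.326]
0.26 115 [0.5   0.283] [0.54  0.325]
0.28 76 [0.509 0.288] [0.532 0.316]
blank [511.  345.4 130.9  43.9  15.1]
```

View pics/top1c.png

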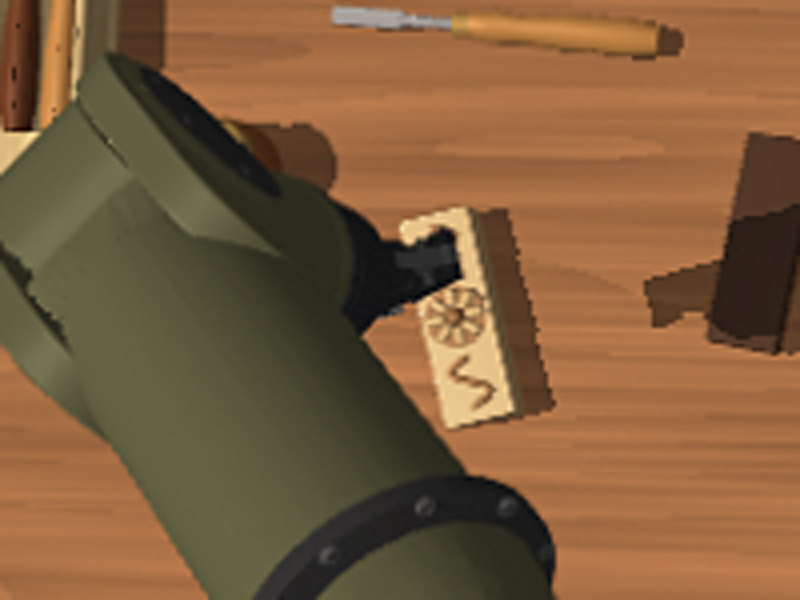

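The real fingertips appear about 30 mm higher than the reported TCP, since no depth points lie below z=0.18. I'll refine that from depth, then confirm with a gentle touch on clear bench.

```bash
python3 - <<'E'
from h import *
for n,f,t in(("scene","scene1.npy",(.5115,.3445)),("top","top1.npy",(.5115,.3445)),("scene","scene0.npy",(.201,.592)),("top","top0.npy",(.201,.592))):
    d=np.load(f);W=cloud(n,d);z=W[...,2]
    m=(np.hypot(W[...,0]-t[0],W[...,1]-t[1])<.08)&(d>0)&(z>.06)
    print(f,np.sort(z[m])[:8].round(3))
    P=W[m&(z<np.sort(z[m])[0]+.03)]; print(P.mean(0).round(4),P.min(0).round(3),P.max(0).round(3))
p=np.array([.42,.36]); q=quat(np.radians(195.35))
ctrl.movel([*p,.10],max_speed=.2)
s=get_state(); f0=np.array(s['contact_force']); print(s['time'],s['tcp_pos'],f0.round(2))
z=.02
ctrl.movel([*p,z],max_speed=.12)
while z>-.035:
    s=get_state(); f=np.array(s['contact_force'])-f0
    print(round(z,3),s['tcp_pos'][2].round(4),f.round(2))
    if abs(f[2])>4: break
    z-=.004
    try: ctrl.movel([*p,z],max_speed=.04)
    except ctrl.Unreachable: print('unreach');break
print(get_state()['time'])
E
```

```text
scene1.npy [0.188 0.189 0.189 0.19  0.191 0.192 0.194 0.194]
[0.5193 0.3416 0.2036] [0.509 0.328 0.188] [0.526 0.361 0.218]
top1.npy [0.19  0.192 0.193 0.193 0.194 0.194 0.197 0.198]
[0.5042 0.3366 0.1989] [0.5   0.329 0.19 ] [0.51  0.346 0.209]
scene0.npy [0.246 0.247 0.247 0.248 0.248 0.249 0.251 0.252]
[0.2057 0.5874 0.2628] [0.178 0.533 0.246] [0.229 0.644 0.276]
top0.npy [0.243 0.244 0.244 0.245 0.245 0.245 0.246 0.246]
[0.2094 0.5935 0.2588] [0.184 0.535 0.243] [0.227 0.643 0.272]
5.9083 [0.42133053 0.36005469 0.10041753] [ 0.08 -0.18  0.63]
0.02 0.0205 [0.01 0.24 0.67]
0.016 0.0163 [ 0.45  0.19 -0.42]
0.012 0.0118 [-0.03  1.32 -0.58]
0.008 0.0077 [-0.49  0.29 -1.18]
0.004 0.0037 [-1.32  0.81 -0.63]
0.0 -0.0003 [ 0.43  0.44 -0.39]
-0.004 -0.0043 [-0.43  0.09  0.69]
-0.008 -0.0083 [ 0.16  0.45 -0.62]
-0.012 -0.0123 [-0.07  0.41 -0.94]
-0.016 -0.0163 [-0.19  0.97 -0.42]
-0.02 -0.0203 [ 0.72  0.38 -1.73]
-0.024 -0.0243 [ 0.12  0.83 -1.09]
-0.028 -0.0283 [-0.61 -0.07  0.1 ]
-0.032 -0.0323 [-0.45  0.94 -0.19]
10.225
```

```bash
python3 - <<'E'
from h import *
p=np.array([.42,.36]); z=-.0323; f0=np.array([0,0,0])
while z>-.055:
    z-=.002; ctrl.movel([*p,z],max_speed=.04); s=get_state()
    f=np.array(s['contact_force']); print(round(z,4),s['tcp_pos'].round(4),f.round(1))
    if abs(f[2])>5: break
ctrl.movel([*p,.0],max_speed=.15); print(get_state()['time'])
im,d=vision.grab_frame('scene');W=cloud('scene',d);zz=W[...,2]
m=(np.hypot(W[...,0]-p[0],W[...,1]-p[1])<.07)&(d>0)&(zz>.02)&(zz<.09)
P=W[m]; print(len(P),np.sort(P[:,2])[:5].round(3)); P=P[P[:,2]<.07]; print(P.mean(0),P.min(0),P.max(0),rect(P))
u,v=proj('scene',[.42,.36,.04])[0].astype(int)
cv2.imwrite('pics/s2c.png',cv2.resize(im[max(0,v-60):v+60,u-80:u+80],(800,600),interpolation=cv2.INTER_CUBIC))
E
```

```text
-0.0343 [ 0.42    0.36   -0.0344] [-0.2  0.1 -0.7]
-0.0363 [ 0.4202  0.3601 -0.0356] [-0.8 -1.6 10.5]
11.1167
236 [0.021 0.022 0.023 0.024 0.025]
[0.45816593 0.33990055 0.0373648 ] [0.41925931 0.30918571 0.02098999] [0.48939754 0.37979418 0.0698245 ] [449.4 342.3  73.3  57.8 -15.3]
```

View pics/s2c.png

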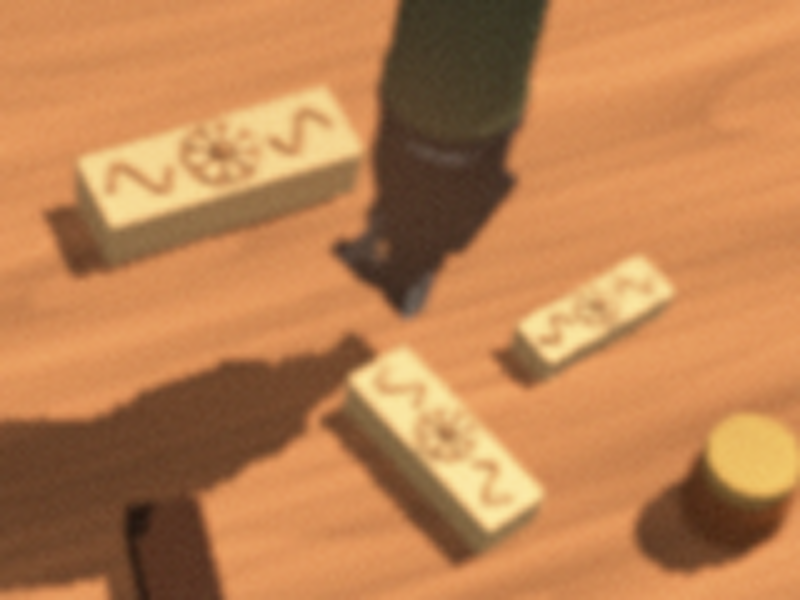

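Touch contact came at reported z=-0.0355, so the true fingertips sit 35.5 mm short of the reported TCP. Laterally the tip shows at crop (408,308) against (400,300) expected, which is fine. I'll apply this offset and redo the pick.

```bash
echo 'DZ=-.0355  # reported TCP z = true tip z + DZ' >> h.py; python3 - <<'E'
from h import *
S=lambda:(round(get_state()['time'],2),round(get_state()['width'],4),np.round(get_state()['tcp_pos'],4),np.round(get_state()['contact_force'],1))
q=quat(np.radians(195.35)); b=np.array([.512,.345])
ctrl.movel([*p,.08],max_speed=.25) if (p:=[.42,.36]) else 0
ctrl.ungrasp()
ctrl.movep([*b,.05],q); print(S())
ctrl.movel([*b,.004+DZ],max_speed=.12); print(S())
ctrl.close_gripper(45); print(S())
if get_state()['width']>.03:
    ctrl.movel([*b,.13+DZ],max_speed=.15); print(S())
    ctrl.movep([.605,-.0857,.17+DZ],quat(np.radians(160))); print(S())
    im,d=vision.grab_frame('scene'); cv2.imwrite('pics/s3.png',im); np.save('s3.npy',d)
    cv2.imwrite('pics/s3c.png',cv2.resize(im[190:340,180:380],(800,600),interpolation=cv2.INTER_CUBIC))
    W=cloud('scene',d);z=W[...,2]
    m=(np.hypot(W[...,0]-.605,W[...,1]+.0857)<.09)&(d>0)&(z>.13)
    h,e=np.histogram(z[m],np.arange(.13,.26,.005)); print(list(zip(e.round(3),h)))
E
```

```text
(12.89, 0.0854, array([0.5126, 0.3441, 0.0491]), array([-1.3,  0.4, -0.1]))
(13.72, 0.0857, array([ 0.5122,  0.3456, -0.0307]), array([ 0.5, -0.7, -0.4]))
(14.18, 0.0431, array([ 0.5124,  0.3454, -0.0306]), array([-1.1, -1.1,  6.8]))
(15.18, 0.0432, array([0.5114, 0.3444, 0.0935]), array([-0.3,  0.7, -1.1]))
(16.8, 0.0434, array([ 0.6052, -0.0835,  0.1344]), array([ 0.1,  0.8, -0.9]))
[(np.float64(0.13), np.int64(0)), (np.float64(0.135), np.int64(0)), (np.float64(0.14), np.int64(0)), (np.float64(0.145), np.int64(0)), (np.float64(0.15), np.int64(0)), (np.float64(0.155), np.int64(0)), (np.float64(0.16), np.int64(0)), (np.float64(0.165), np.int64(12)), (np.float64(0.17), np.int64(16)), (np.float64(0.175), np.int64(20)), (np.float64(0.18), np.int64(26)), (np.float64(0.185), np.int64(34)), (np.float64(0.19), np.int64(158)), (np.float64(0.195), np.int64(343)), (np.float64(0.2), np.int64(65)), (np.float64(0.205), np.int64(11)), (np.float64(0.21), np.int64(9)), (np.float64(0.215), np.int64(12)), (np.float64(0.22), np.int64(44)), (np.float64(0.225), np.int64(69)), (np.float64(0.23), np.int64(41)), (np.float64(0.235), np.int64(28)), (np.float64(0.24), np.int64(33)), (np.float64(0.245), np.int64(40)), (np.float64(0.25), np.int64(33))]
```

View pics/s3c.png

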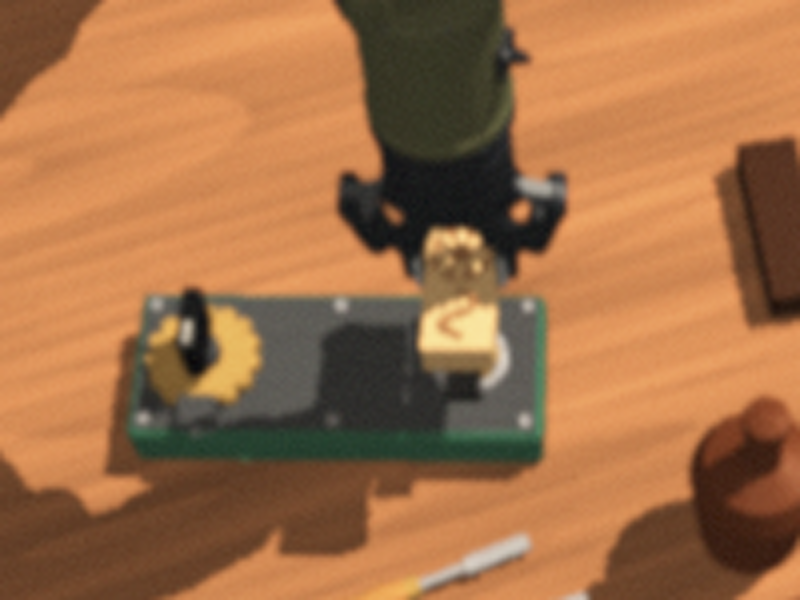

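The blank is held level, rosette up, over the rest, with its near end at crop (460,335). Next I compute its lateral error in the fixture frame, correct it, and set it down under force watch.

```bash
cat > pl.py <<'E'
from h import *
S=lambda:(round(get_state()['time'],2),round(get_state()['width'],4),np.round(get_state()['tcp_pos'],4),np.round(get_state()['contact_force'],1))
def off(P,c,yaw=np.radians(-20)):
    d=(P[:,:2]-c)*1000; a=np.array([np.cos(yaw),np.sin(yaw)]); return d@a, d@np.array([-a[1],a[0]])
E
python3 - <<'E'
from pl import *
im,d=vision.grab_frame('scene');W=cloud('scene',d);z=W[...,2]
m=(np.hypot(W[...,0]-.605,W[...,1]+.0857)<.1)&(d>0)&(z>.19)&(z<.204)
hsv=cv2.cvtColor(im,cv2.COLOR_BGR2HSV); m&=(hsv[...,2]>120)
P=W[m]; x,y=off(P,[.6054,-.0854]); print(S(),len(P),'zmed',np.median(P[:,2]))
for lo in range(-70,75,10):
    k=(x>=lo)&(x<lo+10)
    if k.sum()>3: print(lo,k.sum(),'y',y[k].min().round(1),y[k].max().round(1),'z',np.median(P[k,2]).round(4))
print('xmax',np.sort(x)[-8:].round(1))
E
```

```text
(16.9, 0.0432, array([ 0.6052, -0.0836,  0.1344]), array([-0.4, -0. , -1.1])) 523 zmed 0.1966877825092657
-20 25 y -17.7 9.6 z 0.1975
-10 52 y -19.8 17.4 z 0.1989
0 56 y -33.3 37.3 z 0.1985
10 69 y -18.9 23.0 z 0.1968
20 62 y -18.3 23.1 z 0.1964
30 66 y -17.9 23.5 z 0.1965
40 70 y -19.9 24.0 z 0.1963
50 75 y -19.0 24.3 z 0.1966
60 48 y -19.1 24.3 z 0.1936
xmax [64.4 64.5 64.5 64.6 65.  65.4 65.8 66.1]
```

```bash
python3 - <<'E'
from pl import *
p=[.6045,-.0862]
ctrl.movel([*p,.082],max_speed=.08); ctrl.pause(.15); print(S())
im,d=vision.grab_frame('scene');W=cloud('scene',d);z=W[...,2]
m=(np.hypot(W[...,0]-.605,W[...,1]+.0857)<.1)&(d>0)&(z>.135)&(z<.155)&(cv2.cvtColor(im,cv2.COLOR_BGR2HSV)[...,2]>120)
P=W[m]; x,y=off(P,[.6054,-.0854]); k=(x>15)&(x<60); print('ymid',np.percentile(y[k],[1,99]).round(1),'xmax',np.sort(x)[-8:].round(1),np.median(P[:,2]))
e=(np.percentile(y[k],99)+np.percentile(y[k],1))/2
p=np.array(p)
if abs(e)>1 and abs(e)<4: p=p-e/1000*np.array([.342,.94]); print('corr',e,p)
z=.0735; ctrl.movel([*p,z],max_speed=.05); print(S())
while z>.062:
    f=np.array(get_state()['contact_force'])
    if f[2]>4: break
    z-=.001; ctrl.movel([*p,z],max_speed=.02)
ctrl.pause(.1);print(z,S())
E
```

```text
(17.86, 0.0433, array([ 0.605 , -0.0862,  0.0827]), array([ 0.5,  1.1, -0.9]))
ymid [-21.3  21.2] xmax [65.8 65.9 66.2 66.6 66.8 66.8 67.1 68.3] 0.14498472052073558
(18.23, 0.0432, array([ 0.6041, -0.0862,  0.073 ]), array([-0.5,  0.4, -2. ]))
0.06849999999999999 (19.57, 0.0432, array([ 0.6046, -0.0862,  0.0693]), array([-2.5,  0.4,  6. ]))
```

Contact came at z=0.0693, where 0.0694 was predicted. I release, retreat to above the knob, and check from the cameras.

```bash
python3 - <<'E'
from pl import *
ctrl.ungrasp(); ctrl.movel([.6046,-.0862,.17+DZ],max_speed=.15); print(S())
ctrl.movep([.543,-.2557,.17+DZ],quat(np.radians(160))); print(S())
for n in('scene','top'):
    im,d=vision.grab_frame(n); cv2.imwrite(f'pics/{n}4.png',im); W=cloud(n,d);z=W[...,2]
    m=(np.hypot(W[...,0]-.605,W[...,1]+.0857)<.085)&(d>0)&(z>.118)&(z<.14)&(cv2.cvtColor(im,cv2.COLOR_BGR2HSV)[...,2]>90)
    if m.sum()>50: print(n,m.sum(),rect(W[m]),np.median(z[m]).round(4),[ (a.min().round(1),a.max().round(1)) for a in off(W[m],[.605,-.0857])])
a=cv2.imread('pics/scene4.png')[190:340,180:380];b=cv2.imread('pics/top4.png')[150:300,310:510]
cv2.imwrite('pics/c4.png',cv2.resize(np.vstack([a,b]),(400,600)))
E
```

```text
(20.66, 0.0851, array([ 0.6042, -0.0862,  0.134 ]), array([ 0.1, -0.9,  0.5]))
(21.41, 0.0853, array([ 0.5426, -0.2553,  0.1336]), array([0. , 0.8, 0. ]))
scene 817 [606.1 -86.6 131.3  44.7 -20.1] 0.1317 [(np.float64(-64.4), np.float64(67.0)), (np.float64(-22.8), np.float64(21.9))]
top 1097 [604.2 -85.8 130.4  44.1 -19.9] 0.1298 [(np.float64(-65.9), np.float64(64.5)), (np.float64(-22.4), np.float64(21.7))]
```

View pics/c4.png

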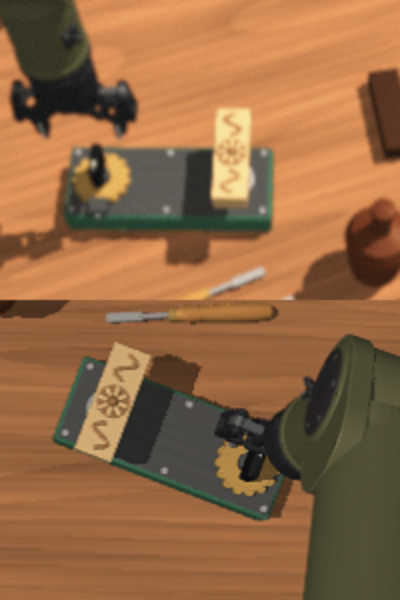

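The blank lies rosette up, centred within about 1 mm, at yaw -20° (scene and top agree). Now I grip the knob.

```bash
python3 - <<'E'
from pl import *
k=[.543,-.2557]
ctrl.movel([*k,.0745+DZ],max_speed=.12); print(S())
ctrl.close_gripper(60); print(S(),np.round(get_state()['wrist_torque'],3))
def yaw():
    w,x,y,z=get_state()['eef_rot']; return np.degrees(2*np.arctan2(y,x))%360
y0=yaw(); print('yaw0',y0)
if .008<get_state()['width']<.02:
    for a in range(3,37,3):
        ctrl.movep([*k,.0745+DZ],quat(np.radians(160-a))); s=get_state()
        print(a,round(y0-yaw(),2),round(s['time'],2),np.round(s['wrist_torque'],3)[2],np.round(s['contact_force'],1),s['tcp_pos'].round(4))
E
```

```text
(22.45, 0.0855, array([ 0.5436, -0.2558,  0.0396]), array([ 0.1,  0.7, -0.1]))
(23.1, 0.0131, array([ 0.5431, -0.2555,  0.0393]), array([-1.3,  1.3,  3.5])) [0.188 0.163 0.019]
yaw0 160.01077658594625
3 2.93 23.35 0.072 [-2.   0.3  5.4] [ 0.5432 -0.2555  0.0393]
6 5.89 23.6 0.085 [-0.9  1.7  6.1] [ 0.5431 -0.2556  0.0393]
9 8.89 23.85 0.049 [-1.   1.4  5. ] [ 0.5431 -0.2556  0.0393]
12 11.89 24.1 0.03 [-2.1  1.6  6.5] [ 0.5431 -0.2557  0.0393]
15 14.9 24.35 -0.008 [-1.6  1.4  5.5] [ 0.5431 -0.2557  0.0393]
18 17.9 24.6 0.037 [-1.7  1.4  5.5] [ 0.543  -0.2557  0.0393]
21 20.9 24.85 0.076 [-2.   1.   5.9] [ 0.543  -0.2558  0.0393]
24 23.9 25.1 0.002 [-1.4  0.1  6.1] [ 0.543  -0.2558  0.0393]
27 26.9 25.35 0.064 [-1.7  0.7  5.7] [ 0.5429 -0.2558  0.0392]
30 29.9 25.6 0.032 [-0.5  0.6  5.9] [ 0.5429 -0.2558  0.0393]
33 32.9 25.85 0.075 [-1.2  0.2  5.4] [ 0.5429 -0.2559  0.0392]
36 35.91 26.1 0.085 [-1.8  1.   5.8] [ 0.5428 -0.2559  0.0392]
```

```bash
cat >> pl.py <<'E'
K=[.543,-.2557]
def byaw(tag):
    o=[]
    for n in('scene','top'):
        im,d=vision.grab_frame(n); cv2.imwrite(f'pics/{n}{tag}.png',im); W=cloud(n,d);z=W[...,2]
        m=(np.hypot(W[...,0]-.605,W[...,1]+.0857)<.085)&(d>0)&(z>.118)&(z<.14)
        m&=(cv2.cvtColor(im,cv2.COLOR_BGR2HSV)[...,2]>90)
        if m.sum()>50: o.append((n,int(m.sum()),rect(W[m])))
    return o
def tz():
    t=[]
    for _ in range(4): t.append(get_state()['wrist_torque'][2]); ctrl.pause(.03)
    return np.mean(t).round(3)
E
python3 - <<'E'
from pl import *
print(byaw('5'))
for a in list(range(39,70,3))+[70,72]:
    ctrl.movep([*K,.0745+DZ],quat(np.radians(160-a))); print(a,tz(),end='; ')
ctrl.pause(.2); print(S(),np.round(get_state()['eef_rot'],3)); print(byaw('6'))
a=cv2.imread('pics/scene6.png')[190:340,180:380];b=cv2.imread('pics/top6.png')[150:300,310:510]
cv2.imwrite('pics/c6.png',cv2.resize(np.vstack([a,b]),(400,600)))
E
```

```text
[('scene', 873, array([605. , -85.5, 132.3,  46.7, -56. ])), ('top', 1111, array([604.4, -86.3, 129.2,  44.7, -55.2]))]
39 0.044; 42 0.024; 45 0.053; 48 0.047; 51 0.078; 54 0.084; 57 0.091; 60 0.064; 63 0.066; 66 0.035; 69 0.018; 70 0.046; 72 0.052; (31.38, 0.0132, array([ 0.5423, -0.256 ,  0.0392]), array([-1.9,  1.5,  6.9])) [-0.     0.719  0.695 -0.   ]
[('scene', 887, array([605.5, -85.7, 130.5,  49.6,  88.9])), ('top', 1115, array([604.1, -86.5, 128.3,  44.6,  88.1]))]
```

View pics/c6.png

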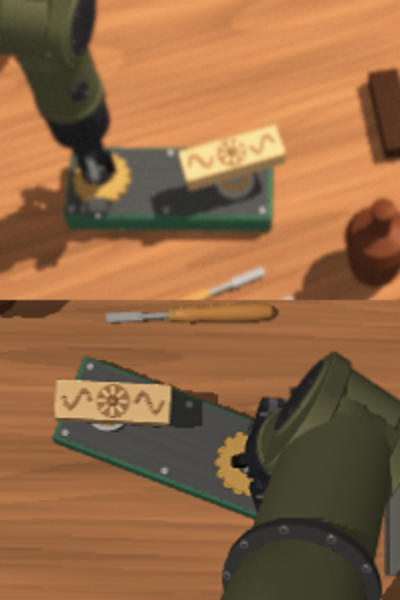

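The blank is turned about 71–72° from home (third stop is 72°), still centred and rosette up. The gripper holds the knob at 13 mm opening, and the last crest (torque peak near 57–60°) is passed. I'm handing in the job.

```bash
python3 - <<'E'
from pl import *
print(S()); print(ticket.close_job())
E
```

```text
(31.48, 0.0133, array([ 0.5424, -0.256 ,  0.0393]), array([-2.9, -0.6,  6.6]))
the job is handed in; nothing more can be done
None
```

The middle-sized rosette blank is on the rest, rosette up, and the knob is at the third stop with the gripper still holding it. I handed the job in at 31.5 s of the 58 s allowed; it reports no verdict.

- **First grasp:** it closed on nothing, because the reported TCP lies 35.5 mm beyond the real fingertips. I confirmed this with a 10 N touch on clear bench and corrected for it. The second grasp held.
- **Placing:** I lowered the blank onto the rest until contact (about 6 N) and then released it. Before turning, both cameras put it within about 1 mm of the rest's centre and aligned with it.
- **Knob:** I gripped it at 60 N and turned it 72° clockwise in small steps. After the turn the blank measured 71–72° from home (the third stop is 72°) and was still centred within about 1 mm.
- **Weak check:** the wrist torque was too noisy to pick out the first two clicks. Only the crest before the third stop showed, near 57°. The third stop therefore rests on the commanded angle and the blank's measured rotation, not on a click count.
- **Other items:** I moved nothing else on purpose. I did not measure the dark blank or the other items again at the end.

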